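# Probe the ring mark on the tank-wall sample

### The arm

A 6-joint arm with a two-finger parallel gripper is mounted at the origin on a cart in front of the work surface, level with it; the furniture and walls round the work are solid. World frame = base frame: x ahead of the robot, y to its left, z up, the work surface at z = 0. Lengths are in m, angles in rad, forces in N, time in s.
With the tool pointing down it reaches from about 0.35 to 0.95 m from the base axis. Payload 17.4 kg.
Tool frame: the origin (TCP) lies midway between the tips of the shut fingers; the grasp point (between the pads) lies 19 mm behind it; z points along the fingers, y is the line along which they close (so a half turn about z gives the same grasp; the last joint's range is limited). The gripper opens to 93 mm and grips with 3 to 60 N. Pads are 15 mm wide; open, the fingers measure 128 mm over their backs; the gripper's body (75 mm by 188 mm) begins 65 mm behind the grasp point.
Start: joints at [1.282, 0.116, 1.442, -0, 1.584, -0.038], TCP at [0.168, 0.654, 0.219] pointing down, gripper open.
Joint ranges: [-2.83, 2.83], [-0.83, 2.19], [0.07, 2.5], [-1.14, 4.28], [0.01, 3], [-2.97, 2.97]. Speed limits (rad/s): [1.89, 1.89, 2.22, 3.14, 3.14, 3.14].

### API

Orientations are given as a rotation vector (axis times angle).
In Python, from cell import bot gives the robot as it stands. The module is installed in compiled form; this text tells all that it offers.
- The arm moves only by the tool step_arm, never from a script. Its argument "commands" is a list of rows, each a list of 4 numbers: the shift along the tool's x, y, z in m, then the turn about the tool's z in degrees. A call has exactly 8 rows; each row is the pose to reach, as a shift and turn from the pose commanded when the call began, along the tool's axes at that moment; what a row does not reach only later rows make up. A row lasts 1/12 s, in which the tool goes at most 41.7 mm and 7.16 degrees, less where a joint would pass 70% of its speed; a pose out of reach is approached as far as the arm can. A call with a gripper value outside its range is refused whole. "jaw" is the gripper's target within -1 to 1 (shut at 1, half-way at 0, fully open at -1), set as the call begins (left out, the last holds). The fingers move at their own pace and stop on an object; "newtons" is the grip in N (left out, the last holds). Time passes only in rows, so rows that repeat a pose let the fingers close, or fill a call up. It gives the time, the measured TCP pose, the force, the opening and the grip force at its end, in the units of the state.
- bot.observe(): the state, without advancing time (a new reading comes with each control period).
- bot.grab_frame(name): name is "scene" or "top" or "wrist"; returns the picture (480x640x3 uint8, red, green, blue); there is no depth.
- bot.camera_info(name): a dict with "K" (3x3 intrinsics, pixels), "R" (3x3) and "t" (3): a world point X has camera coordinates R X + t. Camera axes: x right, y down, z forward; pixel columns grow to the right and rows downward; lengths in m; the calibration is good to about 2 mm. The wrist camera is an equidistant fisheye: a pixel r from the principal point sees the ray r / f radians off the axis. A picture is of the moment at which its call begins: read the wrist's pose just before it. camera_info takes no time and is no camera call; for the wrist camera it gives the pose at the moment of the call.
- bot.job_done(): hands the job in; it is judged then, once.
The state is a dict: "time": time; "joint_pos": joint angles; "dq": joint speeds; "joint_torque": joint torques, N m; "position": TCP position; "tcp_rot": TCP orientation; "wrist_force": force on the tool from outside, world axes, zero at the start; "ft_torque": the same for the moment, N m; "opening": opening from 0.0 (shut) to 1.0 (fully open); "grasp_force": force on a finger pad.
Only numpy, scipy, OpenCV 4.12 (cv2) and the standard library are available. Lean on these libraries where they do the work, as an engineer would, in place of code of your own. Each camera call takes 0.05 s, during which the arm holds its last target. There are 200 camera calls.

### The job

Start the thickness gauge by pressing its spring pedal right down to the stop for a moment and letting it come up again. Then lift the probe out of its holder and hold its spring tip inside the ring mark on the sloping white panel, with the probe square to the panel and pushed on lightly so that the tip goes about half way in. Finish while still holding the probe there, motionless, and do not shove the other things on the bench about.

Things in the scene. Friction and masses are not known exactly. Their poses are not given: they have to be found in the camera images.
- stand: fixed dark steel base 130 x 150 x 10 mm (x, y, z) that carries the sloping white panel; origin on the bench under its centre, z up; the panel rises along its own +x. Three black line marks (ring, cross, square) lie in a row across the middle of the panel, 38 mm apart, in any order
- panel: white plastic tank-wall sample 120 x 140 x 10 mm, fixed on the stand, sloping 0.35 rad (20 degrees), low edge on the robot's side with an aluminium lip 4 mm proud; two screw heads 5 mm high at its upper corners. Origin: centre of its underside, 45 mm above the bench; own z is square to the face (up and out), and the upper face lies at z = 10 mm
- mark_ring: the mark to measure on: a circle of thin black line, 26 mm outside and 22 mm inside diameter, drawn on the panel's upper face; origin at the circle's centre on the face (about 54 mm above the bench). Its own axes are those of the stand (z up), not tilted with the panel
- mark_cross: a black X, 20 mm wide, on the panel's face; not to be measured; origin at its centre on the face, axes as the ring's
- mark_square: a black outline of a square, 20 mm wide, on the panel's face; not to be measured; origin at its centre on the face, axes as the ring's
- pedal_base: fixed dark steel base of the start pedal, 150 x 84 x 8 mm; it may stand on either side, and the probe's holder is on the other; origin on the bench under its centre; the hinge axis lies along y at x = +58 mm, z = 22 mm in its frame, so the pedal's free end is towards its -x
- pedal (a joint): hinge of the pedal (rad): 0 as it stands up under its spring, 0.24 pressed down to its stop; sprung back by itself. Counts as fully down above 0.215, as up below 0.04. About 2 N on the pad starts it and about 6 N holds it at the stop
- pedal_pad (a point): middle of the top of the 60 x 60 mm ribbed rubber pad near the free end of the pedal plate (aluminium, 125 x 68 mm); moves with the pedal. About 88 mm from the hinge axis: it stands some 51 mm above the bench at rest (plate sloping 0.25 rad, free end high) and sinks 21 mm, almost straight down, to the stop
- holder: fixed grey block 66 x 66 x 70 mm high with a round hole 24 mm wide and 60 mm deep in its top, in which the probe stands; origin on the bench under its centre, z up
- probe: loose thickness probe, 0.12 kg, upright in the holder, yaw within 0.3 rad of it. Origin on its axis at the underside of the black collar (34 mm wide, 6 thick) that rests on the holder's top; own z along the probe, away from the tip. Square grey handle 24 x 24 mm, faces along own x and y, z = 6 to 62 mm (top); steel nose 18 mm wide down to z = -35; tip 6 mm wide down to z = -50
- probe_tip (a point): end of the probe's thin spring-loaded steel tip, on its axis, 50 mm below the probe's origin when the tip is out (tip length outside the nose 15 mm)
- plunger (a joint): how far the tip is pushed into the probe (m): 0 out, 0.012 fully in; the spring takes about 0.5 N to start and 0.35 N more for each mm (2.6 N half way)
- marker: bystander: white marker pen with black cap, 18 x 135 x 18 mm, lying; origin under its centre
- ph_pen: bystander: yellow pocket meter, 30 x 149 x 20 mm, lying; origin under its centre
- forceps: bystander: metal forceps, 18 x 138 x 10 mm, lying; origin under its centre
- timer: bystander: white timer, 40 x 62 x 64 mm, standing; origin under its centre
- dropper_bottle: bystander: brown dropper bottle, 34 mm wide, 112 mm tall; origin under its centre
- air_stone: bystander: air stone, a cylinder 25 x 58 x 25 mm, lying; origin under its centre

How it is judged:
On the way, in this order (a step that is already met when the one before it is completed fails the run):
1. the pedal is pressed down to its stop (value of joint pedal above 0.215 rad), for 0.2 s.
2. the pedal is let up again (value of joint pedal below 0.04 rad), for 0.2 s.
3. the probe is lifted clear out of its holder (z of probe_tip in the frame of holder above 0.075 m), for 0.1 s.
At the end, for the whole second after the job is handed in: Gripped probe: tip within 8.5 mm of the ring's centre, axis within 0.14 rad (8 degrees) of square to the panel, tip pushed in 2 to 10.5 mm of its 12 mm, 0.6 to 6 N on the panel, held still by the gripper alone, clear of its holder; pedal pressed to its stop earlier and now up (distance between probe_tip and mark_ring below 0.0085 m and angle between the z axis of probe and the z axis of panel, either way round below 0.14 rad and z of probe in the frame of panel above 0.03 m and contact force between probe and panel between 0.6 and 6 N and value of joint plunger between 0.002 and 0.0105 m and contact force between the fingers and probe above 1 N and contact force between probe and holder below 0.1 N and linear speed of probe below 0.02 m/s and value of joint pedal below 0.04 rad); the arm keeps its last pose, push and grip.
It fails at once if the panel is pushed hard (over 20 N) (contact force between anything else and panel above 20 N).
It fails at once if a loose bystander is shifted by more than 20 mm (distance of any of marker, ph_pen, forceps, timer, dropper_bottle, air_stone from where it was at the start of the episode above 0.02 m).
It also fails if it takes over 59 s, if anything falls off the work surface, if the arm or the gripper's body presses on something with over 40 N, if the wrist force passes 120 N, or if a joint passes its speed limit or range.

## Working session

There is one attempt and no reset: what is moved stays moved. The work goes in short steps, Python scripts to look and compute and a tool call to move; the robot and the scene stay as the last step left them, time stands still between calls to the robot, and variables do not carry over. Pictures are saved under pics/ and viewed, at most 10 in all, crops included, and the job is handed in when it is done.

Besides the shell and the picture viewer there is one more tool, called after "Request:" by a JSON object that holds its "api" and its "payload", one argument or row to a line. step_arm: Moves the arm, as the interface text tells. Its arguments: {"type":"object","properties":{"commands":{"type":"array"},"jaw":{"type":"number"},"newtons":{"type":"number"}},"required":["commands"]}

```bash
mkdir -p pics
cat > h.py <<'E'
import numpy as np, cv2
from cell import bot
from scipy.spatial.transform import Rotation as Ro
def ray(ci,uv):
    K,R,t=[np.array(ci[k],float) for k in 'KRt']
    d=np.linalg.inv(K)@np.array([uv[0],uv[1],1.]); return -R.T@t, R.T@d
def onz(ci,uv,z):
    o,d=ray(ci,uv); return o+d*(z-o[2])/d[2]
def proj(ci,X):
    K,R,t=[np.array(ci[k],float) for k in 'KRt']
    p=K@(R@np.array(X)+t); return p[:2]/p[2]
E
python3 - <<'E'
from h import *
s=bot.observe(); print(s['position'],s['tcp_rot'],s['opening'])
for n in('scene','top'):
    im=bot.grab_frame(n); cv2.imwrite(f'pics/{n}0.png',im[:,:,::-1])
    ci=bot.camera_info(n); print(n,np.round(ci['K'],1).tolist(),np.round(ray(ci,(320,240)),3).tolist())
E
```

```text
[0.16748308 0.65366845 0.21787787] [-3.92920799e-01 -3.11675966e+00  1.88538590e-03] 1.0015997738857172
scene [[620.8, 0.0, 319.5], [0.0, 620.8, 244.8], [0.0, 0.0, 1.0]] [[-0.324, -0.773, 0.764], [0.619, 0.624, -0.477]]
top [[446.4, 0.0, 323.8], [0.0, 446.4, 241.3], [0.0, 0.0, 1.0]] [[0.508, 0.093, 1.093], [0.079, 0.016, -0.997]]
```

View pics/top0.png

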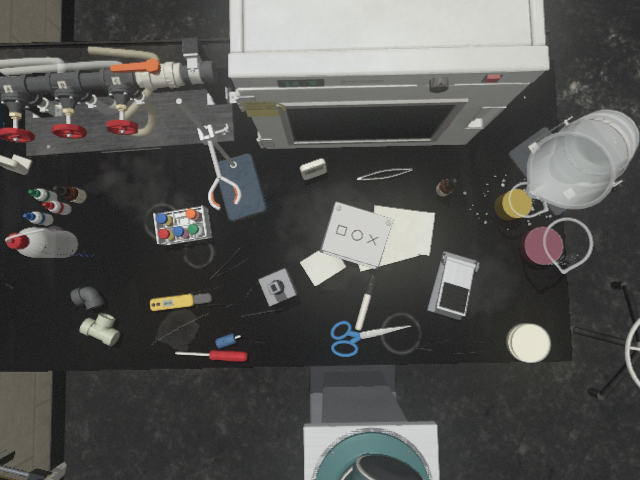

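View pics/scene0.png

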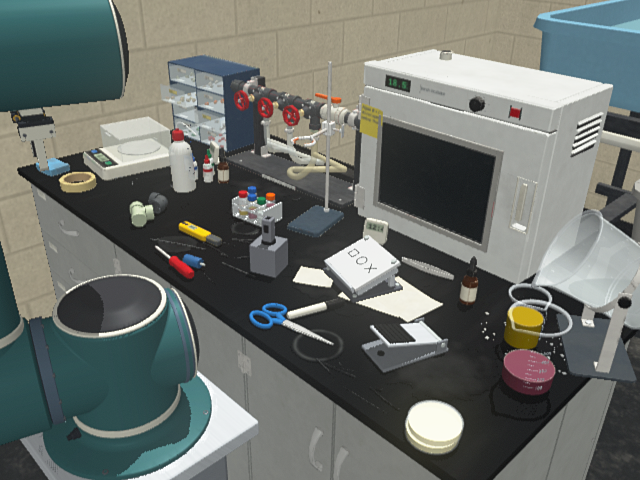

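Run:
```python
from h import *
im=cv2.imread('pics/top0.png'); 
a=cv2.resize(im[195:325,250:400],None,fx=4,fy=4,interpolation=cv2.INTER_CUBIC)
b=cv2.resize(im[245:325,420:485],None,fx=3,fy=3,interpolation=cv2.INTER_CUBIC)
o=np.zeros((520,800,3),np.uint8); o[:,:600]=a; o[:240,600:795]=b
s=cv2.imread('pics/scene0.png')[205:285,240:305]; o[250:490,600:795]=cv2.resize(s,None,fx=3,fy=3,interpolation=cv2.INTER_CUBIC)
cv2.imwrite('pics/crop0.png',o)
ci=bot.camera_info('top')
for n,uv,z in(('ring',(357,235.5),.054),('square',(342,230.5),.054),('cross',(372.5,240),.054),('probe',(279,287),.1),('pad',(454,300),.051),('dark base',(440,285),0)): print(n,onz(ci,uv,z).round(4))
```

```text
ring [0.5993 0.0229 0.054 ]
square [0.6118 0.0576 0.054 ]
cross [ 0.5879 -0.013   0.054 ]
probe [0.4845 0.2017 0.1   ]
pad [ 0.445  -0.1974  0.051 ]
dark base [ 0.4788 -0.1792  0.    ]
```

View pics/crop0.png

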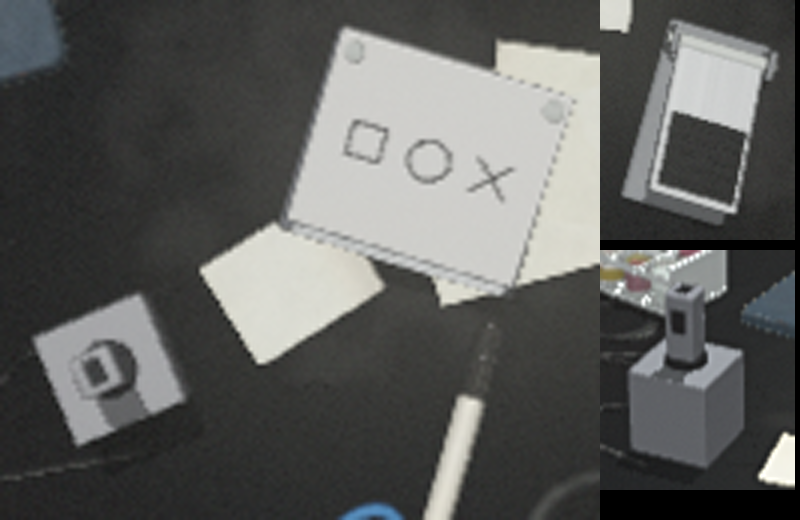

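```bash
cat >> h.py <<'E'
def to(*W):
    s=bot.observe(); R=Ro.from_rotvec(s['tcp_rot']).as_matrix(); p=np.array(s['position'])
    yaw=np.degrees(np.arctan2(R[1,0],R[0,0])); print('t',round(s['time'],2),'pos',p.round(4),'xyaw',round(yaw,2),'zaxis',R[:,2].round(3),'open',round(s['opening'],3),'F',np.round(s['wrist_force'],1),'g',round(s['grasp_force'],1))
    for w in W: d=R.T@(np.array(w)-p); print(w,'->',d.round(4),'n',round(np.linalg.norm(d)/.0417,1))
E
python3 -c "
from h import *
to((.42,.42,.25),(.47,.2,.25))
print(np.round(ray(bot.camera_info('wrist'),(320,240)),3), bot.camera_info('wrist')['K'])"
```

```text
t 0.1 pos [0.1675 0.6537 0.218 ] xyaw 165.63 zaxis [-0.    -0.001 -1.   ] open 1.001 F [-0.7 -0.7 -0.4] g 0.0
(0.42, 0.42, 0.25) -> [-0.3026 -0.1638 -0.0319] n 8.3
(0.47, 0.2, 0.25) -> [-0.4056 -0.3645 -0.0317] n 13.1
[[ 0.094  0.674  0.385]
 [ 0.273 -0.066 -0.96 ]] [[371.64829954   0.         318.54573491]
 [  0.         371.64829954 238.42322775]
 [  0.           0.           1.        ]]
```

Request:
{"api": "step_arm", "payload": {
  "commands": [
    [-0.037, -0.02, -0.004, 0],
    [-0.074, -0.04, -0.008, 0],
    [-0.11, -0.06, -0.012, 0],
    [-0.148, -0.08, -0.016, 0],
    [-0.185, -0.1, -0.02, 0],
    [-0.22, -0.12, -0.024, 0],
    [-0.258, -0.14, -0.028, 0],
    [-0.295, -0.16, -0.032, 0]
  ],
  "jaw": 1
}}

```text
time: 0.77
position: [0.4118, 0.4265, 0.2504]
tcp_rot: [-0.393, -3.117, 0.0]
wrist_force: [0.9, 1.0, -0.2]
opening: 0.474
grasp_force: 0.0
```

```bash
python3 -c "
from h import *
to((.44,.2,.25))"
```

```text
t 0.77 pos [0.4118 0.4265 0.2504] xyaw 165.64 zaxis [-0. -0. -1.] open 0.474 F [ 0.9  1.  -0.2] g 0.0
(0.44, 0.2, 0.25) -> [-0.0835 -0.2125  0.0004] n 5.5
```

Request:
{"api": "step_arm", "payload": {
  "commands": [
    [-0.014, -0.035, 0, 0],
    [-0.028, -0.071, 0, 0],
    [-0.042, -0.106, 0, 0],
    [-0.056, -0.142, 0, 0],
    [-0.07, -0.178, 0, 0],
    [-0.084, -0.212, 0, 0],
    [-0.084, -0.212, 0, 0],
    [-0.084, -0.212, 0, 0]
  ]
}}

```text
time: 1.43
position: [0.4398, 0.2006, 0.2504]
tcp_rot: [0.398, 3.116, 0.0]
wrist_force: [0.5, 0.0, -0.2]
opening: 0.002
grasp_force: 0.0
```

```bash
python3 -c "
from h import *
ci=bot.camera_info('wrist')
im=bot.grab_frame('wrist'); cv2.imwrite('pics/w1.png',im[:,:,::-1])
np.savez('w1.npz',**{k:np.array(ci[k]) for k in 'KRt'})
print({k:np.round(ci[k],3).tolist() for k in 'Rt'})
to((.445,-.2,.11))"
```

```text
{'R': [[0.252, 0.968, 0.001], [0.93, -0.242, 0.277], [0.269, -0.069, -0.961]], 't': [-0.306, -0.403, 0.318]}
t 1.48 pos [0.4396 0.2017 0.2502] xyaw 165.54 zaxis [ 0.  0. -1.] open 0.006 F [-1.5  0.4  0.4] g 0.0
(0.445, -0.2, 0.11) -> [-0.1055 -0.3877  0.1401] n 10.2
```

View pics/w1.png

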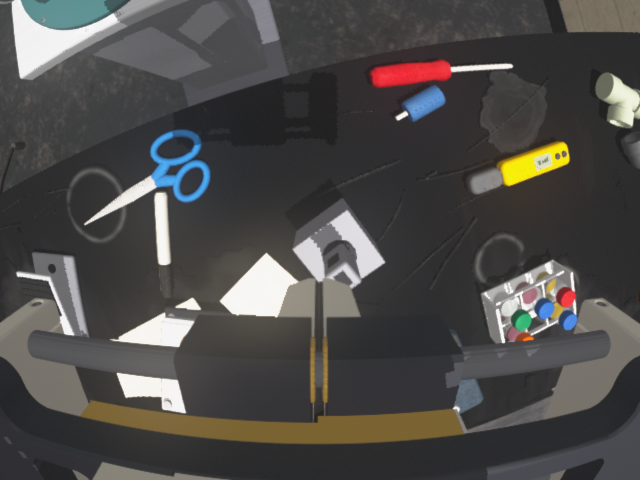

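Request:
{"api": "step_arm", "payload": {
  "commands": [
    [-0.01, -0.038, 0.005, 0],
    [-0.02, -0.077, 0.01, 0],
    [-0.031, -0.115, 0.02, 0],
    [-0.042, -0.154, 0.03, 0],
    [-0.052, -0.192, 0.04, 0],
    [-0.063, -0.23, 0.05, 0],
    [-0.074, -0.27, 0.06, 0],
    [-0.084, -0.308, 0.07, 0]
  ]
}}

```text
time: 2.15
position: [0.4447, -0.118, 0.1799]
tcp_rot: [0.39, 3.117, 0.0]
wrist_force: [0.1, 0.8, 0.2]
opening: 0.008
grasp_force: 0.0
```

Request:
{"api": "step_arm", "payload": {
  "commands": [
    [-0.008, -0.028, 0.022, 0],
    [-0.016, -0.056, 0.045, 0],
    [-0.021, -0.08, 0.07, 0],
    [-0.021, -0.08, 0.07, 0],
    [-0.021, -0.08, 0.07, 0],
    [-0.021, -0.08, 0.085, 0],
    [-0.021, -0.08, 0.1, 0],
    [-0.021, -0.08, 0.105, 0]
  ]
}}

```text
time: 2.82
position: [0.4454, -0.1983, 0.0746]
tcp_rot: [-0.39, -3.117, -0.001]
wrist_force: [-0.4, -0.0, -1.1]
opening: 0.002
grasp_force: 0.0
```

```bash
python3 -c "
from h import *
to((.447,-.199,.055))
a=bot.grab_frame('scene')[280:400,320:480]; b=bot.grab_frame('top')[230:350,380:540]
cv2.imwrite('pics/p2.png',cv2.resize(np.hstack([a,b]),None,fx=2.5,fy=2.5)[:,:,::-1])"
```

```text
t 2.82 pos [ 0.4454 -0.1983  0.0746] xyaw 165.74 zaxis [-0.     0.001 -1.   ] open 0.002 F [-0.4 -0.  -1.1] g 0.0
(0.447, -0.199, 0.055) -> [-0.0017 -0.0003  0.0196] n 0.5
```

View pics/p2.png

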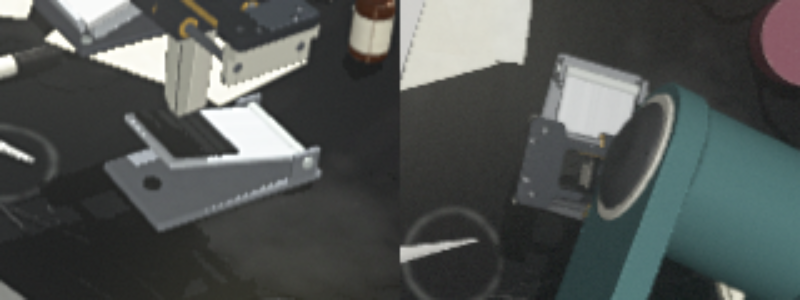

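Request:
{"api": "step_arm", "payload": {
  "commands": [
    [0, 0, 0.01, 0],
    [0, 0, 0.02, 0],
    [0, 0, 0.026, 0],
    [0, 0, 0.032, 0],
    [0, 0, 0.037, 0],
    [0, 0, 0.041, 0],
    [0, 0, 0.043, 0],
    [0, 0, 0.043, 0]
  ]
}}

```text
time: 3.58
position: [0.4448, -0.1999, 0.032]
tcp_rot: [-0.393, -3.116, -0.0]
wrist_force: [-3.8, 1.2, 5.2]
opening: 0.007
grasp_force: 2.5
```

Request:
{"api": "step_arm", "payload": {
  "commands": [
    [0, 0, 0.001, 0],
    [0, 0, 0.0015, 0],
    [0, 0, 0.002, 0],
    [0, 0, 0.0025, 0],
    [0, 0, 0.003, 0],
    [0, 0, 0.003, 0],
    [0, 0, 0.003, 0],
    [0, 0, 0.003, 0]
  ]
}}

```text
time: 4.25
position: [0.4451, -0.2, 0.0299]
tcp_rot: [0.393, 3.117, -0.0]
wrist_force: [-5.4, 2.8, 8.5]
opening: 0.006
grasp_force: 4.4
```

Request:
{"api": "step_arm", "payload": {
  "commands": [
    [0, 0, 0.001, 0],
    [0, 0, 0.002, 0],
    [0, 0, 0.002, 0],
    [0, 0, 0.002, 0],
    [0, 0, 0.002, 0],
    [0, 0, 0.002, 0],
    [0, 0, 0.002, 0],
    [0, 0, 0.002, 0]
  ]
}}

```text
time: 4.92
position: [0.4451, -0.2, 0.0292]
tcp_rot: [0.393, 3.117, -0.0]
wrist_force: [-14.0, 6.6, 26.2]
opening: 0.007
grasp_force: 12.8
```

Request:
{"api": "step_arm", "payload": {
  "commands": [
    [0, 0, -0.01, 0],
    [0, 0, -0.03, 0],
    [0, 0, -0.06, 0],
    [0, 0, -0.1, 0],
    [0, 0, -0.14, 0],
    [0, 0, -0.18, 0],
    [0, 0.035, -0.2, 0],
    [0.01, 0.075, -0.2, 0]
  ]
}}

```text
time: 5.58
position: [0.4556, -0.1258, 0.2326]
tcp_rot: [0.398, 3.109, -0.002]
wrist_force: [0.8, 1.0, 0.3]
opening: 0.006
grasp_force: 0.0
```

```bash
python3 -c "
from h import *
to((.39,.2,.22))"
```

```text
t 5.58 pos [ 0.4556 -0.1258  0.2326] xyaw 165.42 zaxis [ 0.007 -0.002 -1.   ] open 0.006 F [0.8 1.  0.3] g 0.0
(0.39, 0.2, 0.22) -> [0.1456 0.2988 0.0114] n 8.0
```

Request:
{"api": "step_arm", "payload": {
  "commands": [
    [0.018, 0.037, 0, 0],
    [0.036, 0.074, 0, 0],
    [0.054, 0.112, 0, 0],
    [0.072, 0.15, 0, 0],
    [0.09, 0.187, 0, 0],
    [0.11, 0.224, 0, 0],
    [0.128, 0.262, 0, 0],
    [0.146, 0.298, 0, 0]
  ],
  "jaw": -1
}}

```text
time: 6.25
position: [0.3856, 0.2021, 0.2278]
tcp_rot: [0.393, 3.115, 0.001]
wrist_force: [0.9, 0.2, 0.4]
opening: 0.528
grasp_force: 0.0
```

Request:
{"api": "step_arm", "payload": {
  "commands": [
    [0, 0, 0, 0],
    [0, 0, 0, 0],
    [0, 0, 0, 0],
    [0, 0, 0, 0],
    [0, 0, 0, 0],
    [0, 0, 0, 0],
    [0, 0, 0, 0],
    [0, 0, 0, 0]
  ]
}}

```text
time: 6.92
position: [0.3867, 0.1996, 0.2273]
tcp_rot: [0.395, 3.117, 0.0]
wrist_force: [0.3, 0.6, 0.5]
opening: 0.996
grasp_force: 0.0
```

```bash
python3 -c "
from h import *
to((.48,.2,.2))
ci=bot.camera_info('wrist')
im=bot.grab_frame('wrist')
np.savez('w3.npz',**{k:np.array(ci[k]) for k in 'KRt'})
cv2.imwrite('pics/w3f.png',im[:,:,::-1])
K,R,t=[np.array(ci[k]) for k in 'KRt']
def pw(X):
    c=R@np.array(X)+t; th=np.arctan2(np.hypot(c[0],c[1]),c[2]); h=np.hypot(c[0],c[1]); return K[:2,2]+K[0,0]*th*c[:2]/h
p=pw((.484,.203,.12)); print(p)
x,y=(p-[60,50]).astype(int); print('crop',x,y)
cv2.imwrite('pics/w3.png',cv2.resize(im[y:y+100,x:x+120],None,fx=6,fy=6,interpolation=cv2.INTER_CUBIC)[:,:,::-1])"
```

```text
t 6.92 pos [0.3867 0.1996 0.2273] xyaw 165.56 zaxis [ 0.  0. -1.] open 0.996 F [0.3 0.6 0.5] g 0.0
(0.48, 0.2, 0.2) -> [-0.0903  0.0236  0.0273] n 2.3
[349.2220174  339.70585431]
crop 289 289
```

View pics/w3.png

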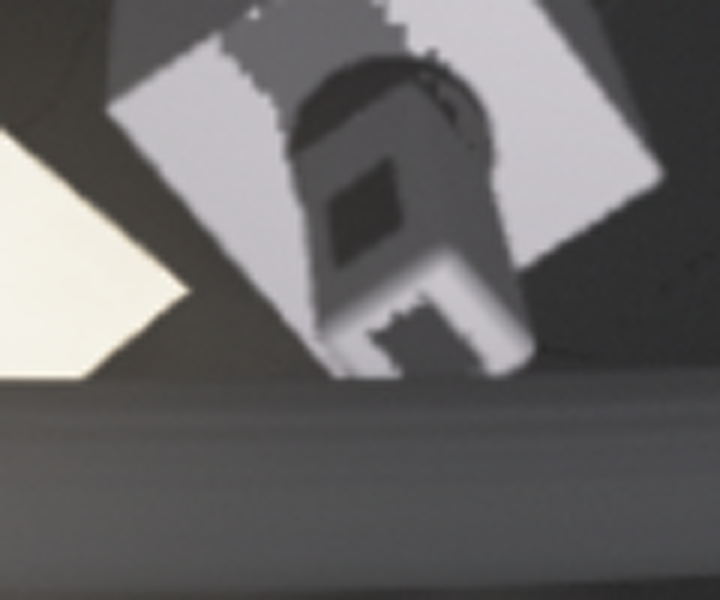

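```bash
cat >> h.py <<'E'
def wz(f,uv,z):
    K,R,t=[f[k] for k in 'KRt']; d=np.array(uv)-K[:2,2]; r=np.hypot(*d); th=r/K[0,0]
    v=R.T@np.r_[np.sin(th)*d/r,np.cos(th)]; o=-R.T@t; return o+v*(z-o[2])/v[2]
E
python3 - <<'E'
from h import *
f=np.load('w3.npz'); g=lambda u,v,z: wz(f,(u/6+289,v/6+289),z)
L,N,Rr=g(322,335,.132),g(447,255,.132),g(532,350,.132)
print('handle',L,N,Rr,'sides',np.linalg.norm(L-N),np.linalg.norm(Rr-N),'centre',(L+Rr)/2)
for a,b in((L,N),(N,Rr)): print('edge yaw',np.degrees(np.arctan2(*(b-a)[1::-1]))%90)
a,b=g(108,107,.07),g(660,178,.07); print('holder',a,b,np.linalg.norm(a-b),(a+b)/2, 'yaw',(np.degrees(np.arctan2(*(b-a)[1::-1]))+45)%90)
ci=bot.camera_info('top')
print('top: collar',onz(ci,(277,287.25),.076),'top',onz(ci,(273.75,287.5),.132),'holder c', onz(ci,(250+110/4,195+368/4),.07))
s=bot.camera_info('scene')
print('scene handle top',onz(s,(240+87/3,205+38/3),.132))
E
```

```text
handle [0.48001077 0.19739769 0.132     ] [0.47193866 0.21670238 0.132     ] [0.49056478 0.22515196 0.132     ] sides 0.020924388770581167 0.02045306653519616 centre [0.48528778 0.21127482 0.132     ]
edge yaw 22.691896622660707
edge yaw 24.40102559947543
holder [0.46784159 0.16843798 0.07      ] [0.50493359 0.25369448 0.07      ] 0.09297573431785575 [0.48638759 0.21106623 0.07      ] yaw 21.487899741158216
top: collar [0.48343255 0.20892425 0.076     ] top [0.48440709 0.20952152 0.132     ] holder c [0.48383073 0.20845849 0.07      ]
scene handle top [0.48607143 0.2083279  0.132     ]
```

```bash
python3 -c "
from h import *
to((.485,.21,.16),(.485,.21,.091))"
```

```text
t 6.97 pos [0.3866 0.1998 0.2273] xyaw 165.58 zaxis [ 0. -0. -1.] open 0.998 F [ 0.2 -0.1 -0.1] g 0.0
(0.485, 0.21, 0.16) -> [-0.0927  0.0344  0.0673] n 2.9
(0.485, 0.21, 0.091) -> [-0.0927  0.0344  0.1363] n 4.0
```

Request:
{"api": "step_arm", "payload": {
  "commands": [
    [-0.015, 0.006, 0.01, -6],
    [-0.03, 0.012, 0.02, -12],
    [-0.045, 0.018, 0.03, -18],
    [-0.06, 0.024, 0.04, -24],
    [-0.075, 0.03, 0.05, -30],
    [-0.0927, 0.0344, 0.06, -36],
    [-0.0927, 0.0344, 0.06, -38],
    [-0.0927, 0.0344, 0.06, -38]
  ]
}}

```text
time: 7.63
position: [0.4851, 0.2102, 0.1663]
tcp_rot: [0.645, -3.073, 0.0]
wrist_force: [0.1, 0.3, 0.1]
opening: 1.003
grasp_force: 0.0
```

```bash
python3 -c "
from h import *
to((.485,.21,.091))
ci=bot.camera_info('wrist'); im=bot.grab_frame('wrist')
cv2.imwrite('pics/w4.png',im[100:,:][:,:,::-1])
cv2.imwrite('pics/t4.png',bot.grab_frame('top')[:,:,::-1])"
```

```text
t 7.63 pos [0.4851 0.2102 0.1663] xyaw -156.3 zaxis [-0.002 -0.001 -1.   ] open 1.003 F [0.1 0.3 0.1] g 0.0
(0.485, 0.21, 0.091) -> [ 0.     -0.0001  0.0753] n 1.8
```

View pics/w4.png

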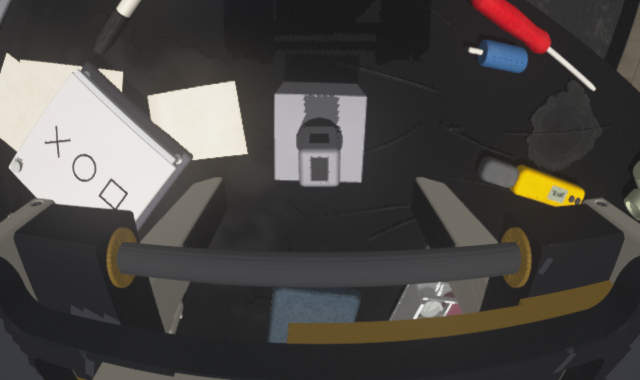

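Request:
{"api": "step_arm", "payload": {
  "commands": [
    [0, 0, 0.02, 0],
    [0, 0, 0.045, 0],
    [0, 0, 0.065, 0],
    [0, 0, 0.075, 0],
    [0, 0, 0.075, 0],
    [0, 0, 0.075, 0],
    [0, 0, 0.075, 0],
    [0, 0, 0.075, 0]
  ]
}}

```text
time: 8.4
position: [0.4854, 0.2107, 0.0939]
tcp_rot: [-0.642, 3.073, 0.001]
wrist_force: [-0.1, -0.6, 0.7]
opening: 1.004
grasp_force: 0.0
```

Request:
{"api": "step_arm", "payload": {
  "commands": [
    [0, 0, 0, 0],
    [0, 0, 0, 0],
    [0, 0, 0, 0],
    [0, 0, 0, 0],
    [0, 0, 0, 0],
    [0, 0, 0, 0],
    [0, 0, 0, 0],
    [0, 0, 0, 0]
  ],
  "jaw": 1,
  "newtons": 6
}}

```text
time: 9.07
position: [0.4848, 0.2105, 0.0923]
tcp_rot: [0.643, -3.075, 0.0]
wrist_force: [-0.3, -0.3, 0.5]
opening: 0.477
grasp_force: 0.0
```

Request:
{"api": "step_arm", "payload": {
  "commands": [
    [0, 0, 0, 0],
    [0, 0, 0, 0],
    [0, 0, 0, 0],
    [0, 0, 0, 0],
    [0, 0, 0, 0],
    [0, 0, 0, 0],
    [0, 0, 0, 0],
    [0, 0, 0, 0]
  ]
}}

```text
time: 9.73
position: [0.4848, 0.2105, 0.0923]
tcp_rot: [-0.643, 3.075, -0.0]
wrist_force: [0.3, 1.3, -0.8]
opening: 0.258
grasp_force: 6.0
```

Request:
{"api": "step_arm", "payload": {
  "commands": [
    [0, 0, -0.01, 0],
    [0, 0, -0.02, 0],
    [0, 0, -0.02, 0],
    [0.003, 0, -0.02, 0],
    [0.006, 0, -0.02, 0],
    [0.009, 0, -0.02, 0],
    [0.012, 0, -0.02, 0],
    [0.012, 0, -0.02, 0]
  ]
}}

```text
time: 10.4
position: [0.4732, 0.2054, 0.1122]
tcp_rot: [0.643, -3.075, 0.0]
wrist_force: [0.8, 0.9, -1.8]
opening: 0.255
grasp_force: 6.0
```

Request:
{"api": "step_arm", "payload": {
  "commands": [
    [0.002, 0, 0, 0],
    [0.004, 0, 0, 0],
    [0.006, 0, 0, 0],
    [0.008, 0, 0, 0],
    [0.01, 0, 0, 0],
    [0.012, 0, 0, 0],
    [0.014, 0, 0, 0],
    [0.014, 0, 0, 0]
  ]
}}

```text
time: 11.07
position: [0.4606, 0.1999, 0.1123]
tcp_rot: [0.643, -3.075, 0.0]
wrist_force: [1.3, -0.8, -1.8]
opening: 0.256
grasp_force: 6.0
```

```bash
python3 -c "
from h import *
to((.485,.21,.091))
b=bot.grab_frame('scene'); cv2.imwrite('pics/s5f.png',b[:,:,::-1])
c=bot.grab_frame('wrist'); cv2.imwrite('pics/w5f.png',c[:,:,::-1])
a=cv2.resize(b[180:290,220:330],(440,440),interpolation=cv2.INTER_CUBIC); c=cv2.resize(c[180:340,240:400][:,:130],(357,440),interpolation=cv2.INTER_CUBIC)
cv2.imwrite('pics/s5.png',np.hstack([a,c])[:,:,::-1])"
```

```text
t 11.07 pos [0.4606 0.1999 0.1123] xyaw -156.37 zaxis [-0. -0. -1.] open 0.256 F [ 1.3 -0.8 -1.8] g 6.0
(0.485, 0.21, 0.091) -> [-0.0264 -0.0005  0.0213] n 0.8
```

View pics/s5.png

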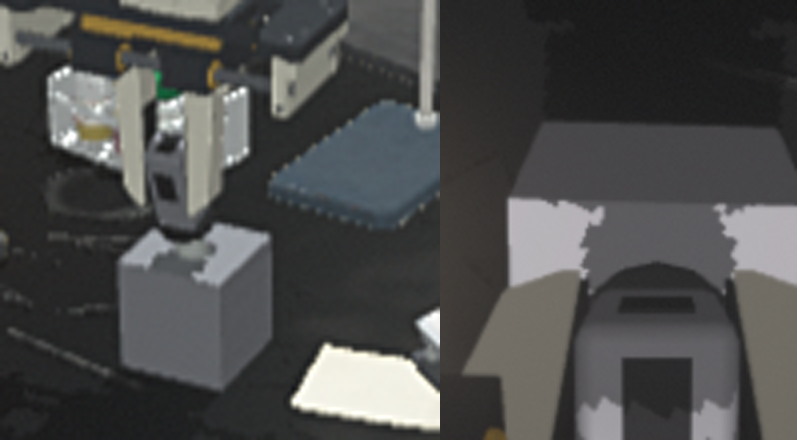

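Request:
{"api": "step_arm", "payload": {
  "commands": [
    [0, 0, 0, 0],
    [0, 0, 0, 0],
    [0, 0, 0, 0],
    [0, 0, -0.02, 0],
    [0, 0, -0.05, 0],
    [0, 0, -0.08, 0],
    [0, 0, -0.1, 0],
    [0, 0, -0.1, 0]
  ],
  "newtons": 25
}}

```text
time: 11.83
position: [0.4621, 0.2005, 0.2169]
tcp_rot: [-0.642, 3.069, 0.001]
wrist_force: [-0.4, -0.3, 0.1]
opening: 0.258
grasp_force: 25.0
```

Run:
```python
from h import *
to()
P={}
for n,(x0,y0,x1,y1) in(('top',(333,222,382,250)),('scene',(338,250,388,282))):
    g=cv2.cvtColor(cv2.imread(f'pics/{n}0.png'),cv2.COLOR_BGR2GRAY)[y0:y1,x0:x1]
    g=cv2.resize(g,None,fx=4,fy=4,interpolation=cv2.INTER_CUBIC)
    m=(g<np.median(g)-35).astype(np.uint8)
    k,l,st,c=cv2.connectedComponentsWithStats(m)
    b=[((st[i,0]+st[i,2]/2)/4+x0-.4,(st[i,1]+st[i,3]/2)/4+y0-.4,st[i,2]/4,st[i,3]/4,st[i,4]) for i in range(1,k) if st[i,4]>60]
    P[n]=b; print(n,np.round(b,1).tolist())
    ci=bot.camera_info(n)
    for q in b: print(onz(ci,q[:2],.054).round(4))
```

```text
t 11.83 pos [0.4621 0.2005 0.2169] xyaw -156.37 zaxis [ 0.005  0.002 -1.   ] open 0.258 F [-0.4 -0.3  0.1] g 25.0
top [[341.1, 230.0, 11.5, 11.2, 682.0], [356.8, 235.0, 12.0, 11.2, 702.0], [372.4, 239.6, 11.5, 11.0, 480.0]]
[0.613  0.0597 0.054 ]
[0.6005 0.0232 0.054 ]
[ 0.5889 -0.0127  0.054 ]
scene [[339.7, 251.0, 4.2, 2.8, 110.0], [351.8, 253.2, 9.0, 7.2, 350.0], [357.2, 251.7, 3.8, 4.2, 131.0], [361.2, 260.2, 11.8, 8.8, 616.0], [370.1, 268.0, 13.0, 9.8, 504.0], [377.7, 275.6, 19.8, 12.0, 2027.0], [341.0, 278.1, 6.8, 7.0, 423.0]]
[0.595 0.086 0.054]
[0.6081 0.0597 0.054 ]
[0.6224 0.056  0.054 ]
[0.6003 0.0233 0.054 ]
[ 0.5896 -0.0131  0.054 ]
[ 0.5777 -0.0459  0.054 ]
[0.5116 0.0014 0.054 ]
```

```bash
python3 -c "
from h import *
to((.561,.036,.149))"
```

```text
t 11.83 pos [0.4621 0.2005 0.2169] xyaw -156.37 zaxis [ 0.005  0.002 -1.   ] open 0.258 F [-0.4 -0.3  0.1] g 25.0
(0.561, 0.036, 0.149) -> [-0.0243 -0.1903  0.0681] n 4.9
```

Request:
{"api": "step_arm", "payload": {
  "commands": [
    [-0.003, -0.024, 0.004, 6],
    [-0.006, -0.048, 0.01, 12],
    [-0.009, -0.072, 0.018, 18],
    [-0.012, -0.096, 0.026, 24],
    [-0.016, -0.12, 0.034, 30],
    [-0.019, -0.144, 0.042, 36],
    [-0.022, -0.168, 0.05, 42],
    [-0.0243, -0.19, 0.06, 42]
  ]
}}

```text
time: 12.5
position: [0.5597, 0.0344, 0.1509]
tcp_rot: [-0.513, -3.099, 0.0]
wrist_force: [0.9, -0.4, -1.6]
opening: 0.259
grasp_force: 25.0
```

Request:
{"api": "step_arm", "payload": {
  "commands": [
    [0, 0, 0, 0],
    [0, 0, 0, 0],
    [0, 0, 0, 0],
    [0, 0, 0, 0],
    [0, 0, 0, 0],
    [0, 0, 0, 0],
    [0, 0, 0, 0],
    [0, 0, 0, 0]
  ]
}}

```text
time: 13.17
position: [0.5593, 0.036, 0.1525]
tcp_rot: [0.501, 3.101, 0.0]
wrist_force: [0.2, 0.3, -2.1]
opening: 0.256
grasp_force: 25.0
```

Run:
```python
from h import *
to((.561,.036,.149))
im=bot.grab_frame('scene'); cv2.imwrite('pics/s6f.png',im[:,:,::-1])
ci=bot.camera_info('scene')
p=bot.observe()['position']; n=np.array([-.3245,.108,.9397]); G=np.array(p)+[0,0,.019]
c=proj(ci,G-.04*n); x,y=(c-[50,45]).astype(int); print('crop',x,y)
for d in(.021,0,-.041,-.076,-.091): print(d,(proj(ci,G+d*n)-[x,y]).round(1)*6)
cv2.imwrite('pics/s6.png',cv2.resize(im[y:y+95,x:x+110],None,fx=6,fy=6,interpolation=cv2.INTER_CUBIC)[:,:,::-1])
```

```text
t 13.17 pos [0.5593 0.036  0.1525] xyaw 161.66 zaxis [ 0.  0. -1.] open 0.256 F [ 0.2  0.3 -2.1] g 25.0
(0.561, 0.036, 0.149) -> [-0.0016  0.0005  0.0035] n 0.1
crop 301 186
0.021 [258.  142.2]
0 [274.2 188.4]
-0.041 [304.2 276. ]
-0.076 [328.8 348.6]
-0.091 [339.  379.2]
```

View pics/s6.png

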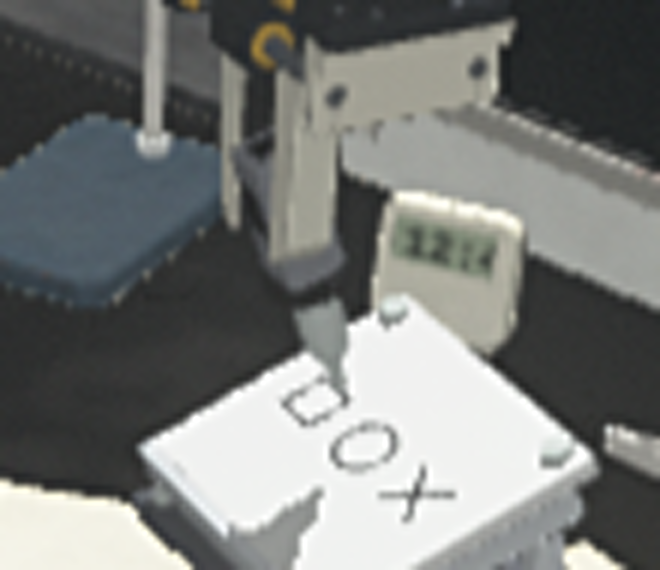

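Run:
```python
from h import *
ci=bot.camera_info('scene'); s=bot.observe(); R=Ro.from_rotvec(s['tcp_rot']).as_matrix(); G=np.array(s['position'])+[0,0,.019]
yv=R[:,1]; f=lambda u,v:(lambda o,d:o+d*((G-o)@yv)/(d@yv))(*ray(ci,(301+(u+.5)/6-.5,186+(v+.5)/6-.5)))
T,N,C=f(344,393),f(333,365),f(318,307)
for q in(T,N,C): print(q.round(4),'rel tool',(R.T@(q-G)).round(4))
for a in(N,C,G): d=R.T@(a-T); print('tilt',np.degrees(np.arctan2(d[0],-d[2])).round(1),'len',np.linalg.norm(d).round(4))
n=np.array([-.3245,.108,.9397]); r=np.array([.6004,.0232,.054]); print('tip to ring: along n',((T-r)@n).round(4),'lateral',((T-r)-n*((T-r)@n)).round(4))
im=cv2.imread('pics/s6f.png')
```

```text
[0.5901 0.0257 0.0807] rel tool [-0.0324  0.      0.0907]
[0.585  0.0274 0.0939] rel tool [-0.027  -0.      0.0775]
[0.5778 0.0298 0.12  ] rel tool [-0.0194 -0.      0.0515]
tilt 22.1 len 0.0142
tilt 18.3 len 0.0413
tilt 19.6 len 0.0963
tip to ring: along n 0.0287 lateral [-0.001  -0.0006 -0.0003]
```

Request:
{"api": "step_arm", "payload": {
  "commands": [
    [-0.0015, 0, 0.004, 0],
    [-0.003, 0, 0.008, 0],
    [-0.0045, 0, 0.0125, 0],
    [-0.006, 0, 0.0165, 0],
    [-0.0075, 0, 0.0205, 0],
    [-0.009, 0, 0.0245, 0],
    [-0.009, 0, 0.0245, 0],
    [-0.009, 0, 0.0245, 0]
  ]
}}

```text
time: 13.88
position: [0.5679, 0.0328, 0.1275]
tcp_rot: [-0.501, -3.101, 0.0]
wrist_force: [-0.0, 0.8, -1.9]
opening: 0.257
grasp_force: 25.0
```

Request:
{"api": "step_arm", "payload": {
  "commands": [
    [0, 0, 0, 0],
    [0, 0, 0, 0],
    [0, 0, 0, 0],
    [0, 0, 0, 0],
    [0, 0, 0, 0],
    [0, 0, 0, 0],
    [0, 0, 0, 0],
    [0, 0, 0, 0]
  ]
}}

```text
time: 14.55
position: [0.5679, 0.0329, 0.1278]
tcp_rot: [0.501, 3.101, -0.0]
wrist_force: [0.3, -0.1, -0.5]
opening: 0.258
grasp_force: 25.0
```

Run:
```python
from h import *
to()
n=np.array([-.3245,.108,.9397]); r=np.array([.6004,.0232,.054]); G=np.array(bot.observe()['position'])+[0,0,.019]
print('G to face',(G-r)@n,'lat',(G-r)-n*((G-r)@n))
F=[]
for i in range(6): bot.grab_frame('top'); F.append(bot.observe()['wrist_force'])
print(np.mean(F,0),np.std(F,0))
```

```text
t 14.55 pos [0.5679 0.0329 0.1278] xyaw 161.63 zaxis [ 0. -0. -1.] open 0.258 F [ 0.3 -0.1 -0.5] g 25.0
G to face 0.09880294325864471 lat [-4.24989459e-04 -9.78570497e-04 -3.43269756e-05]
[-0.3844136   0.00853808 -1.77693529] [0.43748043 0.40701115 0.47803355]
```

Request:
{"api": "step_arm", "payload": {
  "commands": [
    [-0.0005, 0, 0.0015, 0],
    [-0.001, 0, 0.0028, 0],
    [-0.0017, 0, 0.0047, 0],
    [-0.0024, 0, 0.0066, 0],
    [-0.0031, 0, 0.0085, 0],
    [-0.0031, 0, 0.0085, 0],
    [-0.0031, 0, 0.0085, 0],
    [-0.0031, 0, 0.0085, 0]
  ]
}}

```text
time: 15.52
position: [0.5708, 0.0319, 0.1194]
tcp_rot: [-0.501, -3.101, -0.0]
wrist_force: [-1.2, 0.6, 0.4]
opening: 0.257
grasp_force: 25.0
```

```bash
cat > f.py <<'E'
from h import *
to()
n=np.array([-.3245,.108,.9397]); r=np.array([.6004,.0232,.054]); G=np.array(bot.observe()['position'])+[0,0,.019]
print('G to face',(G-r)@n,'lat',(G-r)-n*((G-r)@n))
F=[]
for i in range(10): im=bot.grab_frame('scene'); F.append(bot.observe()['wrist_force'])
F=np.mean(F,0); print(F,'along n rel free',(F-[0,0,-1.75])@n)
cv2.imwrite('pics/s_last.png',im[:,:,::-1])
E
python3 f.py
```

```text
t 15.52 pos [0.5708 0.0319 0.1194] xyaw 161.63 zaxis [-0.  0. -1.] open 0.257 F [-1.2  0.6  0.4] g 25.0
G to face 0.08982082368227902 lat [-4.24044226e-04 -9.66779498e-04 -3.53524579e-05]
[-1.71483954  0.39292452 -0.26211118] along n rel free 1.9970704025116033
```

Request:
{"api": "step_arm", "payload": {
  "commands": [
    [-0.0003, 0, 0.0008, 0],
    [-0.0006, 0, 0.0016, 0],
    [-0.0006, 0, 0.0016, 0],
    [-0.0006, 0, 0.0016, 0],
    [-0.0006, 0, 0.0016, 0],
    [-0.0006, 0, 0.0016, 0],
    [-0.0006, 0, 0.0016, 0],
    [-0.0006, 0, 0.0016, 0]
  ]
}}

```text
time: 16.68
position: [0.5714, 0.0317, 0.1177]
tcp_rot: [-0.501, -3.101, -0.0]
wrist_force: [-1.3, 0.9, 1.3]
opening: 0.256
grasp_force: 25.0
```

```bash
python3 f.py; python3 -c "
import cv2; im=cv2.imread('pics/s_last.png'); cv2.imwrite('pics/s7.png',cv2.resize(im[190:290,300:410],None,fx=6,fy=6,interpolation=cv2.INTER_CUBIC)[:600])"
```

```text
t 16.68 pos [0.5714 0.0317 0.1177] xyaw 161.63 zaxis [-0.  0. -1.] open 0.256 F [-1.3  0.9  1.3] g 25.0
G to face 0.08804676723181074 lat [-4.10979908e-04 -9.81917372e-04 -2.91006064e-05]
[-1.84212295  0.81741625  0.2349239 ] along n rel free 2.5512828417053726
```

View pics/s7.png

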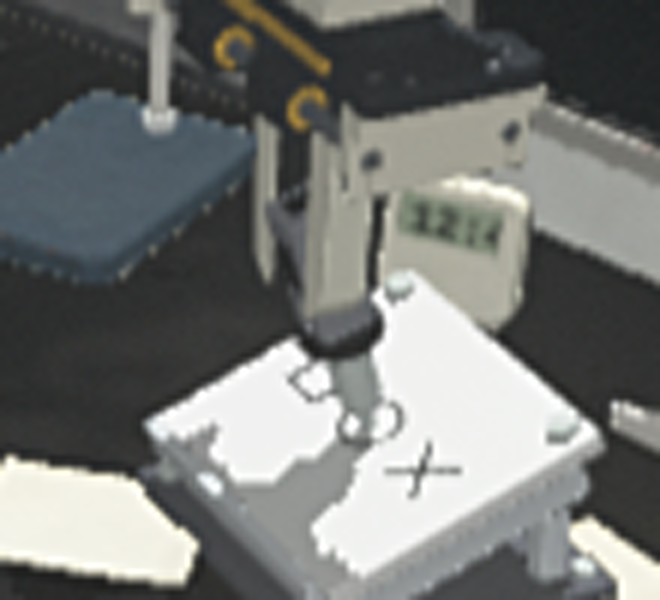

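```bash
python3 -c "
from cell import bot
print(bot.job_done())"
```

```text
the job is handed in; nothing more can be done
None
```

I pressed the pedal to its stop and let it up, then lifted the probe out. I handed in the job with the probe held still in the ring, about 20° tilted to match the panel, roughly half way in at about 2.5 N; no verdict came back, and I didn't re-check the bystanders by camera.

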